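# Shut the specimen case and slide it home into its bench marks

### The job

The blue specimen case has been left open and out of place on the microscope bench. Shut its lid fully and slide the case, keeping it flat on the bench and never lifting or tipping it, to its own place: it must end standing wholly inside the four empty yellow corner marks, long side along the long side of the marks. Do not disturb the keyboard, record books or wash bottle.

Things in the scene. Friction and masses are not known exactly. Their poses are not given: they have to be found in the camera images.
- case: Blue plastic specimen case, loose, 0.4 to 0.8 kg with its six specimens held fast in grey foam. Outline 120 (x) by 180 (y) mm; base 36 mm high, walls 4 mm; 50 mm high with the lid shut, sides flush. Origin: centre of the underside, z up. Its hinge is on the long +x side, which starts facing away from the robot (yaw within 0.4 rad). 2 to 6 N of push slides it.
- case_lid (a joint): Lid angle, rad: 0 shut, 1.57 upright, 1.9 the stop, leaning back away from the robot; starts 1.6 to 1.85. Stiff friction hinge (0.1 N m, about 1 N at the lid's edge): it stays at any angle, neither falls nor latches. Hinge axis parallel to the case's y at x = +60, z = 36 mm in the case's frame. Lid: a shallow cover reaching 120 mm from the hinge, 180 mm wide, 14 mm deep.
- lid_edge (a point): Middle of the lid's free edge, on the outer face: 120 mm from the hinge axis along the lid and 14 mm off it. A black thumb lip, 34 mm wide, sticks out 6 mm from this edge (on the case's -x side, 38 to 43 mm above the bench when shut).
- case_near_right (a point): Bottom corner of the case at (-60, -90, 0) mm in the case's frame.
- case_near_left (a point): Bottom corner of the case at (-60, +90, 0) mm in the case's frame.
- case_far_right (a point): Bottom corner of the case at (+60, -90, 0) mm in the case's frame.
- case_far_left (a point): Bottom corner of the case at (+60, +90, 0) mm in the case's frame.
- marks: The case's place: four flat yellow tape Ls on the black bench, empty. Their inner edges bound 140 (x) by 200 (y) mm: 10 mm to spare on each side of the case. Arms 40 mm long, 13 mm wide. Origin: centre of the rectangle on the bench, z up; yaw within 0.3 rad. The yellow Ls around the keyboard and the mouse mat are other things' places.
- keyboard: Dark keyboard, 132 by 440 mm, 25 mm high, long side along y, beyond the work towards the far edge of the bench. Origin: centre of the underside. Leave alone.
- record_books: Stack of four kraft-brown record books, 130 (x) by 190 (y) mm, 32 mm high, to one side of the work. Origin: centre of the underside. Leave alone.
- wash_bottle: White wash bottle with red cap and bent spout, 68 mm across, 208 mm high, to the other side of the work. Origin: centre of the underside. Leave alone.

How it is judged (in metres and radians):
At the end, for the whole second after the job is handed in: The lid is shut (within 0.06 rad), all four bottom corners of the case lie inside the rectangle bounded by the inner edges of its yellow marks (140 by 200 mm), and the case stands flat on the bench and still (value of joint case_lid below 0.06 rad and x of case_near_right in the frame of marks between -0.07 and 0.07 m and y of case_near_right in the frame of marks between -0.1 and 0.1 m and x of case_near_left in the frame of marks between -0.07 and 0.07 m and y of case_near_left in the frame of marks between -0.1 and 0.1 m and x of case_far_right in the frame of marks between -0.07 and 0.07 m and y of case_far_right in the frame of marks between -0.1 and 0.1 m and x of case_far_left in the frame of marks between -0.07 and 0.07 m and y of case_far_left in the frame of marks between -0.1 and 0.1 m and height (world z) of case below 0.005 m and angle between case's own z axis and vertical below 0.04 rad and linear speed of case below 0.01 m/s); the robot touches nothing.
It fails at once if the case is lifted more than 15 mm off the bench or tipped by more than 0.2 rad (height (world z) of case above 0.015 m or angle between case's own z axis and vertical above 0.2 rad).
It fails at once if the keyboard, record books or wash bottle is moved by more than 20 mm, or the bottle tipped over (distance of any of keyboard, record_books, wash_bottle from where it was at the start of the episode above 0.02 m or angle between wash_bottle's own z axis and vertical above 0.5 rad).
It also fails if it takes over 64 s, if anything falls off the work surface, if the arm or the gripper's body presses on something with over 40 N, if the wrist force passes 120 N, or if a joint passes its speed limit or range.

### The arm

A 6-joint arm with a two-finger parallel gripper is mounted at the origin on the work surface. World frame = base frame: x ahead of the robot, y to its left, z up, the work surface at z = 0. Lengths are in m, angles in degrees, forces in N, time in s.
With the tool pointing down it reaches from about 0.325 to 0.9 m from the base axis. Payload 6.1 kg.
Tool frame: the origin (TCP) lies at the very end of the fingers, on their centre line; the grasp point (between the pads) lies env.grasp_offset behind it (env.grasp_offset is the distance from the TCP to the grasp point, in m); x points along the fingers, y is the direction in which the jaws open and shut, and the axes are right-handed (so a half turn about x gives the same grasp; the last joint's range is limited). The gripper opens to 87 mm and grips with 3 to 60 N. Pads are 19 mm wide; open, the fingers measure 117 mm over their backs; the gripper's body (75 mm by 190 mm) begins 51 mm behind the grasp point.
Start: joints at [57.175, 12.628, 87.462, -0, 79.91, -7.225], TCP at [0.27, 0.564, 0.19] pointing down, gripper open.
Joint ranges: [-170.65, 170.65], [-52.31, 119.04], [5.05, 147.46], [-71.25, 251.25], [11.57, 151.72], [-153.62, 153.62]. Speed limits (degrees/s): [147.25, 147.25, 172.46, 180, 180, 180].

### API

Orientations are given as a 3x3 rotation matrix whose columns are the frame's x, y, z axes.
In Python, from workcell import env gives the robot as it stands.
- The arm moves only by the tool carry_out, never from a script. Its argument "deltas" is a list of rows, each a list of 2 entries, a list of its own where there are three numbers: the shift along the tool's x, y, z in m, then the turn, a rotation vector about the tool's x, y, z in degrees. In form: [[[dx, dy, dz], [rx, ry, rz]], ...]. A call has 1 to 5 rows; each row shifts and turns the pose as measured when the row begins, along the tool's axes as they then stand; what a row does not reach is not made up. A row lasts 1/10 s, in which the tool goes at most 50 mm and 8.59 degrees, less where a joint would pass 70% of its speed; a pose out of reach is approached as far as the arm can. A call with a gripper value outside its range is refused whole. "claw" is the opening, from 0 (shut) to 1 (fully open), set as the call begins (left out, the last holds). The fingers move at their own pace and stop on an object; "newtons" is the grip in N (left out, the last holds). Time passes only in rows, so rows that do not move let the fingers close. It gives the time, the measured TCP pose, the force and the opening at its end, in the units of the state.
- env.get_state(): the state, without advancing time (a new reading comes with each control period).
- env.grab_frame(name): name is "scene" or "top" or "wrist"; returns (picture, depth): 384x512x3 uint8, red, green, blue; 384x512 float32, m along the optical axis (not along the pixel's ray), 0 where there is no reading.
- env.camera_model(name): a dict with "K" (3x3 intrinsics, pixels), "R" (3x3) and "t" (3): a world point X has camera coordinates R X + t; the wrist camera has in their place "T_tool_cam" (4x4, takes a point from camera to tool coordinates, whose origin is the TCP and whose axes are the tool frame's). Camera axes: x right, y down, z forward; pixel columns grow to the right and rows downward; lengths in m; the calibration is good to about 2 mm. A picture is of the moment at which its call begins: read the wrist's pose just before it. camera_model takes no time and is no camera call.
- env.job_done(): hands the job in, once; it reports no verdict.
The state is a dict: "clock": time; "q": joint angles; "joint_vel": joint speeds; "joint_efforts": joint torques, N m; "tcp_pos": TCP position; "ee_rot": TCP orientation; "contact_force": force on the tool from outside, world axes, zero at the start; "moment": the same for the moment, N m; "gripper_width": finger opening in m.
Only numpy, scipy, OpenCV 4.12 (cv2) and the standard library are available. Lean on these libraries where they do the work, as an engineer would, in place of code of your own. Each camera call takes 0.05 s, during which the arm holds its last target. There are 200 camera calls.

## Working session

There is one attempt and no reset: what is moved stays moved. The work goes in short steps, Python scripts to look and compute and a tool call to move; the robot and the scene stay as the last step left them, time stands still between calls to the robot, and variables do not carry over. Pictures are saved under pics/ and viewed, about 8 in all and at most 12, crops included, and the job is handed in when it is done.

Besides the shell and the picture viewer there is one more tool, called after "Request:" as a command line: name --argument value ..., lists and objects as JSON in quotes. carry_out: Moves the arm, as the interface text tells. Its arguments: {"type":"object","properties":{"deltas":{"type":"array"},"claw":{"type":"number"},"newtons":{"type":"number"}},"required":["deltas"]}

```bash
mkdir -p pics; ls; python3 - <<'E'
from workcell import env
import cv2,numpy as np
s=env.get_state();print(s, env.grasp_offset)
for n in("scene","top"):
    p,d=env.grab_frame(n);cv2.imwrite(f"pics/{n}0.png",p[:,:,::-1]);np.savez(f"{n}0.npz",p=p,d=d)
    m=env.camera_model(n);print(n,{k:np.round(v,4).tolist() for k,v in m.items() if k in"KRt"})
E
```

```text
pics
{'clock': 0.0, 'q': array([ 5.71758440e+01,  1.26745292e+01,  8.75253857e+01,  9.95393033e-04,
        7.99104899e+01, -7.22591079e+00]), 'joint_vel': array([ 0.02048527,  0.02373713,  0.0020846 ,  0.03991761,  0.11063554,
       -0.00684232]), 'joint_efforts': array([-2.96660846e-04, -4.94618547e+01, -3.87375712e+01,  6.97448174e-02,
        5.72273007e-02, -1.77722882e-04]), 'tcp_pos': array([0.26967166, 0.56307487, 0.18894853]), 'ee_rot': array([[-1.05888718e-03,  4.32059876e-01,  9.01844300e-01],
       [-1.60999700e-03,  9.01842900e-01, -4.32061096e-01],
       [-9.99998143e-01, -1.90947057e-03, -2.59334785e-04]]), 'contact_force': array([ 0.16302864,  0.51910125, -0.94151566]), 'moment': array([-0.0848198 ,  0.0320633 ,  0.03994509]), 'gripper_width': 0.08687661256520847} 0.0187
scene {'K': [[346.6325, 0.0, 254.2225], [0.0, 346.6325, 193.561], [0.0, 0.0, 1.0]], 'R': [[-0.3827, 0.9238, -0.0083], [0.7721, 0.3149, -0.552], [-0.5073, -0.2177, -0.8338]], 't': [0.2437, -0.4371, 1.4397]}
top {'K': [[399.5012, 0.0, 256.8149], [0.0, 399.5012, 194.5373], [0.0, 0.0, 1.0]], 'R': [[-0.0286, -0.9994, -0.0175], [-0.9956, 0.03, -0.0886], [0.089, 0.0149, -0.9959]], 't': [0.0304, 0.599, 1.6303]}
```

View pics/scene0.png

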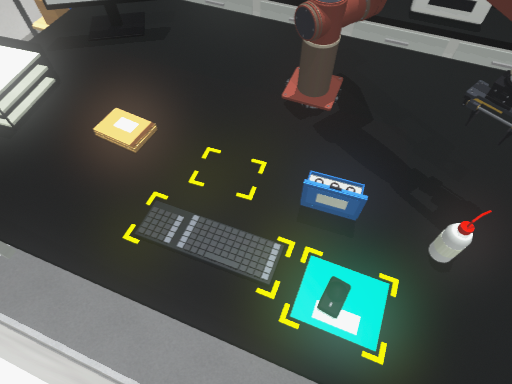

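View pics/top0.png

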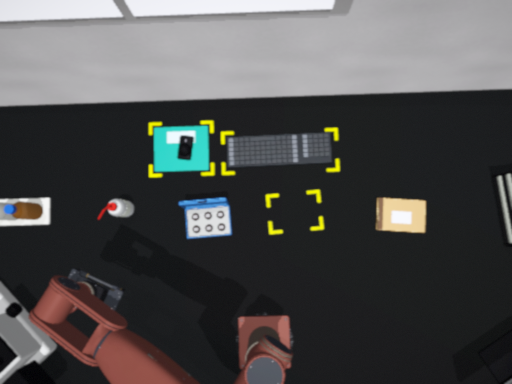

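Marks are at around (295,212) in the top view and the open case around (208,218), with its lid on the far side. So the slide is about −y, with the bottle and books well clear on either side.

```bash
cat > h.py <<'E'
from workcell import env
import cv2,numpy as np
def cloud(p,d,K,R,t):
    v,u=np.mgrid[:384,:512]; c=np.stack([(u-K[0,2])/K[0,0]*d,(v-K[1,2])/K[1,1]*d,d],-1)
    return (c-t)@R   # R^T(c-t)
def plane(K,R,t,z=0.):
    v,u=np.mgrid[:384,:512]; r=np.stack([(u-K[0,2])/K[0,0],(v-K[1,2])/K[1,1],np.ones(u.shape)],-1)@R
    o=-R.T@t; return o+r*((z-o[2])/r[...,2])[...,None]
def masks(p):
    h=cv2.cvtColor(p,cv2.COLOR_RGB2HSV)
    return cv2.inRange(h,(22,120,90),(38,255,255))>0, cv2.inRange(h,(98,120,40),(125,255,255))>0
def cam(n):
    m=env.camera_model(n)
    if n!="wrist": return m["K"],m["R"],m["t"]
    s=env.get_state();T=np.eye(4);T[:3,:3]=s["ee_rot"];T[:3,3]=s["tcp_pos"]
    C=np.linalg.inv(T@m["T_tool_cam"]);return m["K"],C[:3,:3],C[:3,3]
E
python3 - <<'E'
from h import *
for n in("top","scene"):
    f=np.load(n+"0.npz");p,d=f["p"],f["d"];c=cam(n);W=cloud(p,d,*c);G=plane(*c);y,b=masks(p)
    print(n,"bench z",np.median(W[...,2][(abs(G[...,0]-.5)<.1)&(abs(G[...,1])<.3)&~y]))
    k,l,st,ce=cv2.connectedComponentsWithStats(y.astype(np.uint8))
    for i in range(1,k):
        if st[i,4]>15:print("Y",st[i].tolist(),np.round(G[l==i][:,:2].mean(0),3))
    B=W[b];B=B[(B[:,0]>.3)&(B[:,0]<.8)&(abs(B[:,1])<.5)]
    for lo,hi in((.0,.025),(.025,.045),(.045,.08),(.08,.12),(.12,.2)):
        q=B[(B[:,2]>lo)&(B[:,2]<hi)]
        if len(q)>5:
            r=cv2.minAreaRect(q[:,:2].astype(np.float32));print(lo,hi,len(q),np.round(q.mean(0),3),np.round(r[0],3),np.round(r[1],3),r[2])
    print("zmax",B[:,2].max())
for n in("books","bottle"):pass
E
```

```text
top bench z 0.0013261151915125954
Y [148, 121, 15, 15, 116] [0.91  0.451]
Y [200, 120, 15, 14, 123] [0.908 0.211]
Y [324, 127, 15, 14, 123] [ 0.861 -0.319]
Y [220, 130, 15, 15, 130] [0.859 0.141]
Y [326, 158, 15, 15, 127] [ 0.71  -0.318]
Y [221, 161, 15, 15, 129] [0.71 0.14]
Y [200, 162, 16, 15, 123] [0.711 0.213]
Y [148, 164, 15, 14, 119] [0.71  0.452]
Y [306, 189, 16, 15, 133] [ 0.596 -0.232]
Y [265, 193, 15, 15, 127] [ 0.585 -0.043]
Y [310, 215, 15, 16, 130] [ 0.468 -0.241]
Y [267, 220, 17, 15, 134] [ 0.456 -0.052]
0.0 0.025 110 [0.51  0.222 0.003] [0.512 0.23 ] [0.168 0.213] 3.7529196739196777
0.025 0.045 135 [0.547 0.242 0.038] [0.501 0.22 ] [0.13  0.181] 2.615964889526367
0.045 0.08 67 [0.565 0.22  0.061] [0.56  0.221] [0.016 0.178] 3.7103500366210938
0.08 0.12 24 [0.564 0.235 0.093] [0.563 0.223] [0.011 0.18 ] 3.6364917755126953
0.12 0.2 179 [0.57  0.223 0.154] [0.57  0.222] [0.017 0.179] 2.6141669750213623
zmax 1.6772255074412952
scene bench z 0.0016051757640182637
Y [475, 99, 14, 7, 23] [-0.172  0.651]
Y [201, 147, 20, 12, 105] [ 0.469 -0.244]
Y [251, 158, 16, 16, 112] [ 0.456 -0.055]
Y [188, 170, 17, 17, 120] [ 0.598 -0.235]
Y [236, 186, 21, 14, 128] [ 0.586 -0.046]
Y [145, 191, 24, 15, 135] [ 0.712 -0.322]
Y [122, 224, 18, 20, 156] [ 0.862 -0.322]
Y [277, 236, 19, 22, 173] [0.712 0.139]
Y [300, 246, 24, 18, 174] [0.711 0.209]
Y [379, 273, 20, 24, 198] [0.711 0.449]
Y [255, 280, 26, 20, 203] [0.861 0.139]
Y [278, 303, 22, 26, 223] [0.911 0.209]
Y [361, 342, 26, 23, 254] [0.911 0.45 ]
0.0 0.025 164 [0.531 0.215 0.008] [0.482 0.211] [0.152 0.2  ] 2.6232454776763916
0.025 0.045 270 [0.478 0.218 0.035] [0.502 0.217] [0.138 0.18 ] 3.9043312072753906
0.045 0.08 267 [0.571 0.221 0.061] [0.571 0.22 ] [0.007 0.178] 3.226086139678955
0.08 0.12 210 [0.574 0.224 0.101] [0.574 0.22 ] [0.007 0.18 ] 3.2747809886932373
0.12 0.2 649 [0.574 0.222 0.145] [0.571 0.22 ] [0.018 0.179] 3.4564220905303955
zmax 0.16075644252592658
```

Request:
carry_out --deltas '[[[-0.01, 0, 0.02], [0, 0, 0]], [[0, -0.0135, 0.044], [0, 0, 0]], [[0, -0.0135, 0.044], [0, 0, 0]], [[0, -0.0135, 0.044], [0, 0, 0]], [[0, -0.0135, 0.044], [0, 0, 0]]]' --claw 0

```text
clock: 0.6
tcp_pos: [0.4218, 0.4292, 0.196]
ee_rot: [[-0.005, 0.422, 0.907], [-0.004, 0.907, -0.422], [-1.0, -0.006, -0.003]]
contact_force: [0.6, -0.4, -0.1]
gripper_width: 0.0545
```

Request:
carry_out --deltas '[[[0, -0.0135, 0.044], [0, 0, 0]], [[0, -0.0135, 0.044], [0, 0, 0]], [[0, -0.0135, 0.044], [0, 0, 0]], [[0, -0.0135, 0.044], [0, 0, 0]], [[0, -0.0135, 0.044], [0, 0, 0]]]'

```text
clock: 1.1
tcp_pos: [0.5971, 0.2674, 0.1931]
ee_rot: [[-0.009, 0.421, 0.907], [-0.005, 0.907, -0.421], [-1.0, -0.008, -0.006]]
contact_force: [0.7, -0.1, -0.7]
gripper_width: 0.0151
```

Request:
carry_out --deltas '[[[0, 0, 0], [8.5, 0, 0]], [[0, 0, 0], [8.5, 0, 0]], [[0, 0, 0], [8.5, 0, 0]], [[0, 0, 0], [8.5, 0, 0]], [[0, 0, 0], [8.5, 0, 0]]]'

```text
clock: 1.6
tcp_pos: [0.6012, 0.2584, 0.1884]
ee_rot: [[-0.014, 0.928, 0.372], [-0.008, 0.372, -0.928], [-1.0, -0.016, 0.003]]
contact_force: [0.1, 0.2, -0.1]
gripper_width: 0.0007
```

Request:
carry_out --deltas '[[[0, 0.0235, 0.043], [0, 0, 0]], [[0, 0, 0.003], [8.5, 0, 0]], [[0, 0, 0], [8.5, 0, 0]], [[0, 0, 0], [1.5, 0, 0.8]], [[0, 0, 0], [0, 0, 0]]]'

```text
clock: 2.1
tcp_pos: [0.6392, 0.2225, 0.1832]
ee_rot: [[-0.007, 0.999, 0.043], [-0.009, 0.043, -0.999], [-1.0, -0.008, 0.009]]
contact_force: [-0.3, -0.7, -0.5]
gripper_width: 0.0001
```

```bash
python3 - <<'E'
from h import *
s=env.get_state();print(s["tcp_pos"],s["ee_rot"].round(3).tolist(),s["q"].round(1))
c=cam("scene");p,d=env.grab_frame("scene")
cw=cam("wrist");w,dw=env.grab_frame("wrist");W=cloud(w,dw,*cw)
print("wrist cam at",(-cw[1].T@cw[2]).round(3),"axis",cw[1][2].round(2))
cv2.imwrite("pics/s1.png",np.hstack([cv2.resize(p[100:260,220:420],(400,320)),cv2.resize(w,(400,320))])[:,:,::-1])
W=cloud(p,d,*c);y,b=masks(p);B=W[b];B=B[(B[:,0]>.3)&(B[:,0]<.8)&(B[:,2]>.13)&(B[:,2]<.18)]
print(len(B),B.min(0),B.max(0))
E
```

```text
[0.63924609 0.22247277 0.18318996] [[-0.007, 0.999, 0.043], [-0.009, 0.043, -0.999], [-1.0, -0.008, 0.009]] [12.7 20.4 78.7 -0.4 81.4 10.3]
wrist cam at [0.637 0.3   0.377] axis [ 0.01 -0.28 -0.96]
295 [0.55928376 0.13054734 0.13040123] [0.58456373 0.30965625 0.15980064]
```

View pics/s1.png

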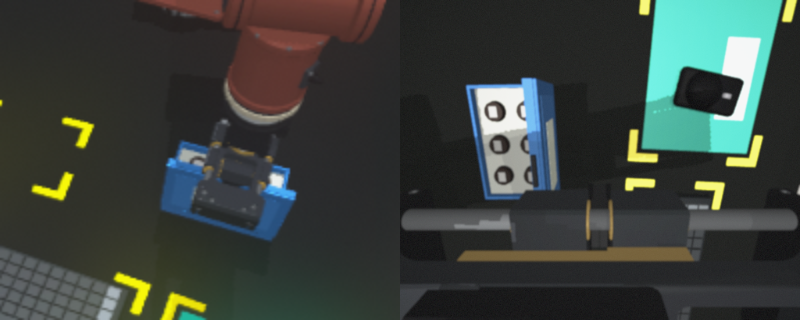

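Request:
carry_out --deltas '[[[0.03, 0, 0], [0, 0, 0]], [[0.025, 0, 0], [0, 0, 0]], [[0, -0.01, 0], [0, 0, 0]], [[0, -0.02, 0], [0, 0, 0]], [[0, -0.01, 0], [0, 0, 0]]]'

```text
clock: 2.7
tcp_pos: [0.5982, 0.2208, 0.1286]
ee_rot: [[-0.007, 0.999, 0.05], [-0.009, 0.05, -0.999], [-1.0, -0.007, 0.008]]
contact_force: [0.2, 0.3, -0.4]
gripper_width: 0.0003
```

Request:
carry_out --deltas '[[[-0.001, -0.012, 0], [0, 0, 0]], [[-0.002, -0.012, 0], [0, 0, 0]], [[-0.002, -0.012, 0], [0, 0, 0]], [[0, -0.012, 0], [0, 0, 0]], [[0.002, -0.012, 0], [0, 0, 0]]]'

```text
clock: 3.2
tcp_pos: [0.5373, 0.219, 0.1394]
ee_rot: [[0.002, 0.999, 0.053], [-0.006, 0.053, -0.999], [-1.0, 0.002, 0.006]]
contact_force: [0.4, 0.8, 0.6]
gripper_width: 0.0006
```

Request:
carry_out --deltas '[[[0.012, -0.008, 0], [0, 0, 0]], [[0.01, -0.012, 0], [0, 0, 0]], [[0.01, -0.008, 0], [0, 0, 0]], [[0.012, -0.008, 0], [0, 0, 0]], [[0.012, -0.006, 0], [0, 0, 0]]]'

```text
clock: 3.7
tcp_pos: [0.497, 0.2183, 0.0893]
ee_rot: [[0.015, 0.998, 0.057], [-0.002, 0.057, -0.998], [-1.0, 0.015, 0.003]]
contact_force: [0.7, -0.4, 0.4]
gripper_width: 0.0005
```

```bash
python3 - <<'E'
from h import *
p,d=env.grab_frame("scene");w,dw=env.grab_frame("wrist")
cv2.imwrite("pics/s2.png",np.hstack([cv2.resize(p[100:260,220:420],(400,320)),cv2.resize(w,(400,320))])[:,:,::-1])
E
```

```text
(no output)
```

View pics/s2.png

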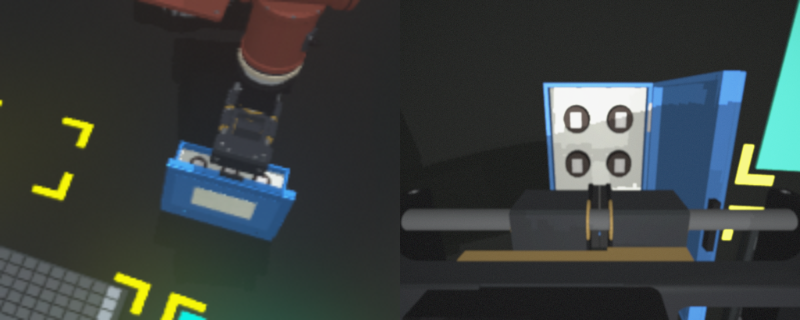

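```bash
python3 - <<'E'
from h import *
for n in("scene","top"):
    c=cam(n);p,d=env.grab_frame(n);W=cloud(p,d,*c);y,b=masks(p)
    b&=(W[...,0]>.3)&(W[...,0]<.8)&(abs(W[...,1])<.5)
    for lo in(.03,.06,.09,.12,.14,.15):
        B=W[b&(W[...,2]>lo)&(W[...,2]<lo+.03)]
        if len(B):print(n,lo,len(B),B.min(0).round(3),np.median(B,0).round(3),B.max(0).round(3))
    print(W[~b&(W[...,2]>.05)&(W[...,2]<.16)&(abs(W[...,0]-.52)<.15)&(abs(W[...,1]-.22)<.1)][::15].round(3)[:25].tolist())
# wrist: lid points
c=cam("wrist");w,d=env.grab_frame("wrist");W=cloud(w,d,*c);y,b=masks(w);b&=d>0
for lo in(.03,.06,.09,.12,.14,.15):
        B=W[b&(W[...,2]>lo)&(W[...,2]<lo+.03)]
        if len(B):print("wr",lo,len(B),B.min(0).round(3),np.median(B,0).round(3),B.max(0).round(3))
E
```

```text
scene 0.03 286 [0.431 0.124 0.03 ] [0.567 0.221 0.044] [0.576 0.309 0.06 ]
scene 0.06 185 [0.565 0.131 0.06 ] [0.571 0.237 0.071] [0.579 0.309 0.09 ]
scene 0.09 157 [0.567 0.131 0.09 ] [0.573 0.266 0.105] [0.582 0.31  0.12 ]
scene 0.12 352 [0.569 0.13  0.12 ] [0.576 0.224 0.136] [0.583 0.31  0.15 ]
scene 0.14 433 [0.558 0.131 0.14 ] [0.574 0.224 0.154] [0.583 0.31  0.161]
scene 0.15 305 [0.558 0.131 0.15 ] [0.573 0.223 0.155] [0.583 0.31  0.161]
[[0.57, 0.146, 0.159], [0.568, 0.235, 0.159], [0.578, 0.176, 0.109], [0.576, 0.191, 0.11], [0.577, 0.191, 0.106], [0.576, 0.187, 0.096], [0.573, 0.228, 0.116], [0.576, 0.21, 0.104], [0.574, 0.177, 0.076], [0.572, 0.219, 0.099], [0.576, 0.18, 0.076], [0.575, 0.222, 0.099], [0.572, 0.262, 0.119], [0.575, 0.22, 0.093], [0.572, 0.261, 0.112], [0.574, 0.23, 0.091], [0.572, 0.208, 0.069], [0.574, 0.249, 0.098], [0.572, 0.237, 0.081], [0.573, 0.238, 0.078], [0.572, 0.247, 0.076], [0.569, 0.263, 0.07]]
top 0.03 65 [0.433 0.127 0.031] [0.561 0.181 0.04 ] [0.569 0.304 0.059]
top 0.06 25 [0.562 0.133 0.061] [0.57  0.173 0.071] [0.573 0.31  0.088]
top 0.09 7 [0.555 0.133 0.09 ] [0.566 0.135 0.111] [0.574 0.31  0.117]
top 0.12 14 [0.558 0.134 0.123] [0.569 0.188 0.149] [0.58  0.309 0.15 ]
top 0.14 103 [0.557 0.133 0.142] [0.571 0.187 0.155] [0.58  0.31  0.164]
top 0.15 91 [0.557 0.133 0.15 ] [0.571 0.187 0.155] [0.58  0.31  0.164]
[[0.569, 0.198, 0.155]]
wr 0.03 4309 [0.429 0.185 0.03 ] [0.554 0.26  0.039] [0.567 0.311 0.06 ]
wr 0.06 2112 [0.55  0.203 0.06 ] [0.564 0.266 0.076] [0.568 0.311 0.09 ]
wr 0.09 3157 [0.552 0.215 0.09 ] [0.566 0.269 0.107] [0.571 0.311 0.12 ]
wr 0.12 2488 [0.555 0.131 0.12 ] [0.568 0.271 0.129] [0.573 0.311 0.15 ]
wr 0.14 6092 [0.556 0.131 0.14 ] [0.566 0.27  0.155] [0.581 0.311 0.162]
wr 0.15 5965 [0.496 0.132 0.15 ] [0.566 0.269 0.155] [0.581 0.311 0.171]
```

```bash
python3 - <<'E'
from h import *
s=env.get_state();print(s["tcp_pos"].round(4),s["contact_force"].round(2),s["clock"])
c=cam("wrist");w,d=env.grab_frame("wrist");W=cloud(w,d,*c)
K,R,t=c;q=R@s["tcp_pos"]+t;print("tcp px",(K@q/q[2])[:2],"depth",q[2])
for v in range(205,290,6):print(v,[(int(u),W[v,u].round(3).tolist()) for u in(235,254,262)])
cv2.imwrite("pics/s3.png",cv2.resize(w[180:384,60:460],(800,408))[:,:,::-1])
E
```

```text
[0.4979 0.2182 0.0898] [ 0.49 -0.41  1.12] 3.95
tcp px [255.05107016 218.30563365] depth 0.20805378319282047
205 [(235, [0.48, 0.209, 0.033]), (254, [0.499, 0.206, 0.021]), (262, [0.507, 0.206, 0.021])]
211 [(235, [0.479, 0.199, 0.023]), (254, [0.499, 0.2, 0.022]), (262, [0.507, 0.2, 0.021])]
217 [(235, [0.48, 0.192, 0.022]), (254, [0.499, 0.193, 0.021]), (262, [0.508, 0.193, 0.021])]
223 [(235, [0.48, 0.185, 0.022]), (254, [0.496, 0.228, 0.124]), (262, [0.501, 0.229, 0.124])]
229 [(235, [0.487, 0.257, 0.199]), (254, [0.496, 0.229, 0.135]), (262, [0.501, 0.229, 0.134])]
235 [(235, [0.487, 0.257, 0.203]), (254, [0.496, 0.229, 0.143]), (262, [0.5, 0.229, 0.143])]
241 [(235, [0.488, 0.257, 0.208]), (254, [0.496, 0.227, 0.147]), (262, [0.5, 0.229, 0.151])]
247 [(235, [0.488, 0.257, 0.212]), (254, [0.496, 0.223, 0.146]), (262, [0.5, 0.229, 0.157])]
253 [(235, [0.488, 0.257, 0.215]), (254, [0.494, 0.252, 0.206]), (262, [0.496, 0.253, 0.207])]
259 [(235, [0.488, 0.255, 0.215]), (254, [0.494, 0.251, 0.208]), (262, [0.496, 0.251, 0.209])]
265 [(235, [0.488, 0.253, 0.216]), (254, [0.494, 0.249, 0.209]), (262, [0.496, 0.25, 0.21])]
271 [(235, [0.488, 0.251, 0.216]), (254, [0.494, 0.248, 0.21]), (262, [0.496, 0.248, 0.21])]
277 [(235, [0.488, 0.249, 0.216]), (254, [0.496, 0.22, 0.171]), (262, [0.5, 0.22, 0.171])]
283 [(235, [0.488, 0.247, 0.216]), (254, [0.496, 0.216, 0.171]), (262, [0.5, 0.218, 0.172])]
289 [(235, [0.488, 0.245, 0.216]), (254, [0.496, 0.214, 0.172]), (262, [0.5, 0.213, 0.171])]
```

View pics/s3.png

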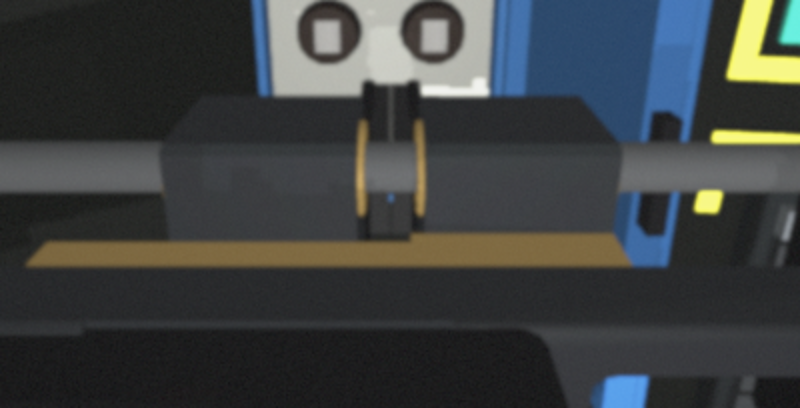

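The lid was not moved: the fingertips passed over its top edge. The wrist depth shows that with the jaws shut, the visible finger ends about 28 mm above the reported TCP. I'll go back and sweep lower.

Request:
carry_out --deltas '[[[-0.05, 0, 0], [0, 0, 0]], [[-0.05, 0, 0], [0, 0, -0.9]], [[0, 0.045, 0], [0, 0, 0]], [[0, 0.045, 0], [0, 0, 0]], [[0, 0.048, 0], [0, 0, 0]]]'

```text
clock: 4.5
tcp_pos: [0.6373, 0.2278, 0.1997]
ee_rot: [[0.007, 0.998, 0.058], [-0.001, 0.058, -0.998], [-1.0, 0.007, 0.002]]
contact_force: [0.3, 0.9, 1.0]
gripper_width: 0.0005
```

Request:
carry_out --deltas '[[[0, 0.008, 0], [0, 0, 0]], [[0.045, 0, 0], [0, 0, 0]], [[0.035, 0, 0], [0, 0, 0]], [[0.005, 0, 0], [0, 0, 0]], [[0, 0, 0], [0, 0, 0]]]'

```text
clock: 5.0
tcp_pos: [0.6547, 0.2273, 0.1143]
ee_rot: [[0.013, 0.998, 0.055], [-0.0, 0.055, -0.998], [-1.0, 0.013, 0.001]]
contact_force: [0.1, 0.0, 0.3]
gripper_width: 0.0005
```

Request:
carry_out --deltas '[[[0.013, -0.015, 0], [0, 0, -0.8]], [[0, -0.02, 0], [0, 0, 0]], [[0, -0.02, 0], [0, 0, 0]], [[0, -0.01, 0], [0, 0, 0]], [[0, -0.01, 0], [0, 0, 0]]]'

```text
clock: 5.5
tcp_pos: [0.583, 0.2244, 0.112]
ee_rot: [[0.013, 0.998, 0.055], [0.002, 0.055, -0.998], [-1.0, 0.013, -0.002]]
contact_force: [0.2, -0.5, -0.5]
gripper_width: 0.0006
```

```bash
cat > lid.py <<'E'
from h import *
s=env.get_state();print(s["tcp_pos"].round(4),s["contact_force"].round(2),s["clock"])
for n in ("scene","wrist"):
    c=cam(n);p,d=env.grab_frame(n);W=cloud(p,d,*c);y,b=masks(p);b&=(W[...,0]>.3)&(W[...,0]<.8)&(abs(W[...,1])<.5)&(d>0)&(W[...,2]<.2)
    B=W[b&(W[...,2]>.055)]
    if len(B)>20:
        i=np.argsort(B[:,2])[-max(20,len(B)//20):];print(n,len(B),"top edge",np.median(B[i],0).round(3), "x 1/99%",np.percentile(B[:,0],[1,99]).round(3))
    B=W[b&(W[...,2]>.025)&(W[...,2]<.045)];print("rim x,y",B[:,:2].min(0).round(3),B[:,:2].max(0).round(3))
E
python3 lid.py
```

```text
[0.583  0.2244 0.112 ] [ 0.16 -0.45 -0.55] 5.5
scene 757 top edge [0.568 0.184 0.158] x 1/99% [0.559 0.579]
rim x,y [0.428 0.124] [0.576 0.309]
wrist 3230 top edge [0.56  0.279 0.157] x 1/99% [0.554 0.57 ]
rim x,y [0.428 0.147] [0.535 0.31 ]
```

Request:
carry_out --deltas '[[[0.01, 0, 0], [0, 0, 0]], [[0.002, -0.01, 0], [0, 0, 0]], [[0.002, -0.01, 0], [0, 0, 0]], [[0.002, -0.01, 0], [0, 0, 0]], [[0, 0, 0], [0, 0, -0.8]]]'

```text
clock: 6.1
tcp_pos: [0.5525, 0.223, 0.095]
ee_rot: [[0.0, 0.998, 0.055], [0.002, 0.055, -0.998], [-1.0, 0.0, -0.002]]
contact_force: [-1.1, 1.1, 1.2]
gripper_width: 0.0002
```

```bash
python3 lid.py
```

```text
[0.5525 0.223  0.095 ] [-1.07  1.12  1.23] 6.1
scene 1088 top edge [0.534 0.18  0.156] x 1/99% [0.522 0.568]
rim x,y [0.561 0.132] [0.572 0.308]
wrist 8051 top edge [0.531 0.28  0.156] x 1/99% [0.519 0.561]
rim x,y [0.429 0.159] [0.567 0.311]
```

Request:
carry_out --deltas '[[[0, -0.01, 0], [0, 0, 0]], [[0, -0.01, 0], [0, 0, 0]], [[0, -0.012, 0], [0, 0, 0]], [[0.003, -0.012, 0], [0, 0, 0]], [[0.006, -0.01, 0], [0, 0, 0]]]'

```text
clock: 6.7
tcp_pos: [0.4992, 0.2198, 0.0871]
ee_rot: [[0.005, 0.999, 0.053], [0.003, 0.053, -0.999], [-1.0, 0.005, -0.003]]
contact_force: [0.6, 1.1, -0.6]
gripper_width: 0.0006
```

```bash
python3 lid.py
```

```text
[0.4992 0.2198 0.0871] [ 0.58  1.09 -0.58] 6.7
scene 1291 top edge [0.483 0.26  0.13 ] x 1/99% [0.476 0.559]
rim x,y [0.548 0.13 ] [0.561 0.306]
wrist 12214 top edge [0.474 0.267 0.129] x 1/99% [0.465 0.551]
rim x,y [0.428 0.187] [0.564 0.304]
```

Request:
carry_out --deltas '[[[0.006, -0.008, 0], [0, 0, 0]], [[0.008, -0.007, 0], [0, 0, 0]], [[0.008, -0.005, 0], [0, 0, 0]], [[0.008, -0.004, 0], [0, 0, 0]], [[0.008, -0.002, 0], [0, 0, 0]]]'

```text
clock: 7.3
tcp_pos: [0.4707, 0.2186, 0.0466]
ee_rot: [[0.004, 0.999, 0.054], [0.003, 0.054, -0.999], [-1.0, 0.004, -0.003]]
contact_force: [-1.3, 0.0, 0.3]
gripper_width: 0.0003
```

```bash
python3 lid.py
```

```text
[0.4707 0.2186 0.0466] [-1.28  0.02  0.26] 7.3
scene 1105 top edge [0.453 0.257 0.087] x 1/99% [0.443 0.553]
rim x,y [0.548 0.13 ] [0.561 0.308]
wrist 7341 top edge [0.443 0.255 0.083] x 1/99% [0.436 0.539]Traceback (most recent call last):
  File "lid.py", line 8, in <module>
    B=W[b&(W[...,2]>.025)&(W[...,2]<.045)];print("rim x,y",B[:,:2].min(0).round(3),B[:,:2].max(0).round(3))
                                                           ~~~~~~~~~~~^^^
    return umr_minimum(a, axis, None, out, keepdims, initial, where)
ValueError: zero-size array to reduction operation minimum which has no identity
```

Request:
carry_out --deltas '[[[0.007, -0.002, 0], [0, 0, 0]], [[0.006, 0, 0], [0, 0, 0]], [[0.006, 0, 0], [0, 0, 0]], [[0.004, 0, 0], [0, 0, 0]], [[0.003, 0, 0], [0, 0, 0]]]'

```text
clock: 7.9
tcp_pos: [0.4686, 0.2183, 0.0178]
ee_rot: [[0.002, 0.999, 0.053], [0.003, 0.053, -0.999], [-1.0, 0.003, -0.002]]
contact_force: [-0.7, 0.3, 3.8]
gripper_width: 0.0006
```

```bash
python3 lid.py 2>&1 | head -6
```

```text
[0.4686 0.2183 0.0178] [-0.7   0.28  3.82] 7.9
scene 24 top edge [0.549 0.257 0.158] x 1/99% [0.465 0.562]
rim x,y [0.546 0.13 ] [0.561 0.308]
wrist 113 top edge [0.499 0.258 0.134] x 1/99% [0.448 0.499]
rim x,y [0.43 0.23] [0.431 0.231]
```

Request:
carry_out --deltas '[[[0.003, 0, 0], [0, 0, 0]], [[0.003, 0, 0], [0, 0, 0]], [[0.002, 0, 0], [0, 0, 0]]]'

```text
clock: 8.3
tcp_pos: [0.469, 0.2184, 0.0176]
ee_rot: [[0.0, 0.999, 0.054], [0.001, 0.054, -0.999], [-1.0, 0.0, -0.001]]
contact_force: [-8.4, -2.2, 15.1]
gripper_width: 0.0006
```

Request:
carry_out --deltas '[[[-0.04, 0, 0], [0, 0, 0]], [[-0.03, 0, 0], [0, 0, 0]], [[0, 0.015, -0.045], [0, 0, 0]], [[0, 0.015, -0.045], [0, 0, 0]], [[0, 0, -0.045], [0, 0, 0]]]' --claw 1

```text
clock: 8.8
tcp_pos: [0.4953, 0.3539, 0.0927]
ee_rot: [[0.005, 0.999, 0.046], [0.001, 0.046, -0.999], [-1.0, 0.005, -0.001]]
contact_force: [1.0, -0.6, -0.4]
gripper_width: 0.0329
```

Request:
carry_out --deltas '[[[0, 0, -0.005], [0, 0, 0]], [[0, 0, 0], [0, 0, 0]], [[0, 0, 0], [0, 0, 0]]]'

```text
clock: 9.1
tcp_pos: [0.4945, 0.364, 0.0924]
ee_rot: [[0.005, 0.999, 0.051], [0.003, 0.051, -0.999], [-1.0, 0.006, -0.003]]
contact_force: [-0.5, 0.1, 0.1]
gripper_width: 0.057
```

```bash
cat > look.py <<'E'
from h import *
import sys
s=env.get_state();print(s["tcp_pos"].round(4),s["clock"])
out=[]
for n in ("scene","top","wrist"):
    c=cam(n);p,d=env.grab_frame(n);W=cloud(p,d,*c);y,b=masks(p);out.append(p)
    h=cv2.cvtColor(p,cv2.COLOR_RGB2HSV)
    P=plane(*c,.05); m=b&(W[...,0]>.35)&(W[...,0]<.7)&(abs(W[...,1])<.4)&(W[...,2]>.044)&(W[...,2]<.062)
    k,l,st,ce=cv2.connectedComponentsWithStats(m.astype(np.uint8));
    if k<2: continue
    i=1+np.argmax(st[1:,4]);q=P[l==i];r=cv2.minAreaRect(q[:,:2].astype(np.float32))
    print(n,len(q),"z",np.percentile(W[l==i][:,2],[2,50,98]).round(4),"c",np.round(r[0],4),np.round(r[1],4),round(r[2],2))
    print("   box",np.round(cv2.boxPoints(r),3).tolist())
if len(sys.argv)>1:
    cv2.imwrite(f"pics/{sys.argv[1]}.png",np.hstack([cv2.resize(out[0][100:260,160:400],(400,320)),cv2.resize(out[2],(400,320))])[:,:,::-1])
E
python3 look.py a1
```

```text
[0.4945 0.364  0.0924] 9.1
scene 1429 z [0.0463 0.0509 0.0544] c [0.4973 0.2158] [0.1254 0.1798] 3.24
   box [[0.4300000071525574, 0.3019999861717224], [0.4399999976158142, 0.12300000339746475], [0.5649999976158142, 0.12999999523162842], [0.5550000071525574, 0.3089999854564667]]
top 888 z [0.0447 0.0503 0.058 ] c [0.4926 0.2185] [0.1229 0.1805] 3.27
   box [[0.4259999990463257, 0.3050000071525574], [0.4359999895095825, 0.125], [0.5590000152587891, 0.13199999928474426], [0.5490000247955322, 0.31200000643730164]]
wrist 318 z [0.0487 0.0498 0.0509] c [0.4407 0.2634] [0.0451 0.0152] 71.26
   box [[0.4259999990463257, 0.24500000476837158], [0.4410000145435333, 0.23999999463558197], [0.45500001311302185, 0.28200000524520874], [0.4410000145435333, 0.28700000047683716]]
```

View pics/a1.png

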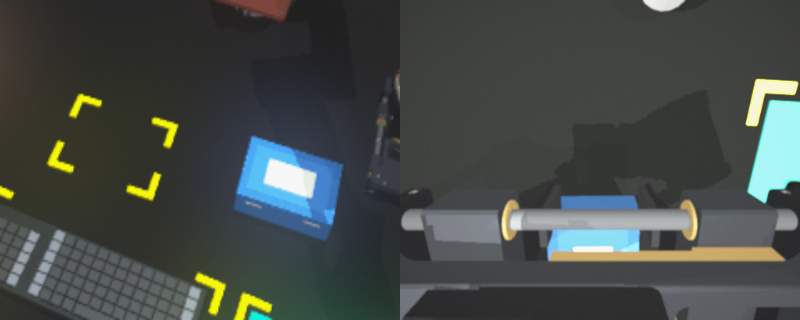

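Request:
carry_out --deltas '[[[0.03, 0, 0], [0, 0, 0]], [[0.03, 0, 0], [0, 0, 0]], [[0.01, 0, 0], [0, 0, 0]], [[0, 0, 0], [0, 0, 0]]]'

```text
clock: 9.65
tcp_pos: [0.4976, 0.3601, 0.0228]
ee_rot: [[0.009, 0.999, 0.045], [0.004, 0.045, -0.999], [-1.0, 0.009, -0.004]]
contact_force: [-0.7, -0.6, 0.0]
gripper_width: 0.0865
```

```bash
python3 - <<'E'
from h import *
s=env.get_state();print(s["tcp_pos"].round(4),s["clock"],s["gripper_width"],s["contact_force"].round(1))
for n in("scene","top","wrist"):
    c=cam(n);p,d=env.grab_frame(n);W=cloud(p,d,*c)
    m=(d>0)&(abs(W[...,0]-s["tcp_pos"][0])<.08)&(abs(W[...,1]-s["tcp_pos"][1])<.03)
    B=W[m]
    for lo in np.arange(.008,.12,.012):
        q=B[(B[:,2]>lo)&(B[:,2]<lo+.012)]
        if len(q)>2:print(n,round(lo,3),len(q),q[:,0].min().round(3),q[:,0].max().round(3),q[:,1].min().round(3),q[:,1].max().round(3))
    if n=="wrist":cv2.imwrite("pics/w4.png",w4:=cv2.resize(p,(640,480))[:,:,::-1])
    if n=="scene":cv2.imwrite("pics/s4.png",cv2.resize(p[120:260,260:440],(720,560))[:,:,::-1])
E
```

```text
[0.4976 0.3601 0.0228] 9.65 0.08653321052939389 [-0.7 -0.6  0. ]
scene 0.056 27 0.45 0.552 0.346 0.372
scene 0.068 20 0.451 0.552 0.351 0.372
top 0.008 8 0.455 0.576 0.332 0.358
top 0.104 3 0.542 0.545 0.363 0.367
wrist 0.056 454 0.445 0.55 0.35 0.375
wrist 0.068 509 0.445 0.549 0.355 0.375
wrist 0.08 552 0.442 0.552 0.35 0.376
wrist 0.092 467 0.441 0.554 0.348 0.375
wrist 0.104 1004 0.448 0.546 0.348 0.371
wrist 0.116 922 0.446 0.548 0.349 0.378
```

View pics/s4.png

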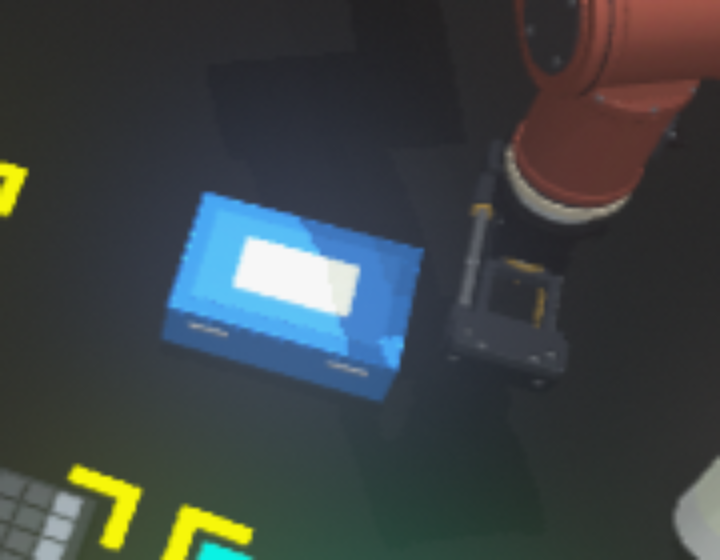

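Again the finger ends are about 33 mm short of the TCP, now with the jaws open. I'll lower in steps, watching force.

Request:
carry_out --deltas '[[[0.01, 0, 0], [0, 0, -0.5]], [[0.008, 0, 0], [0, 0, 0]], [[0.004, 0, 0], [0, 0, 0]]]'

```text
clock: 10.1
tcp_pos: [0.5025, 0.3633, 0.0062]
ee_rot: [[0.009, 0.999, 0.045], [0.009, 0.045, -0.999], [-1.0, 0.01, -0.009]]
contact_force: [0.4, 0.1, 0.8]
gripper_width: 0.087
```

Request:
carry_out --deltas '[[[0.005, 0, 0], [0, 0, 0]]]'

```text
clock: 10.2
tcp_pos: [0.5028, 0.3636, 0.0012]
ee_rot: [[0.01, 0.999, 0.045], [0.01, 0.045, -0.999], [-1.0, 0.01, -0.009]]
contact_force: [-0.1, -0.8, -0.1]
gripper_width: 0.0871
```

Request:
carry_out --deltas '[[[0.004, 0, 0], [0, 0, 0]], [[0.004, 0, 0], [0, 0, 0]]]'

```text
clock: 10.4
tcp_pos: [0.5026, 0.3636, -0.0079]
ee_rot: [[0.009, 0.999, 0.046], [0.009, 0.046, -0.999], [-1.0, 0.01, -0.009]]
contact_force: [0.1, -0.6, -0.1]
gripper_width: 0.0868
```

Request:
carry_out --deltas '[[[0.003, 0, 0], [-1, 0, -0.6]], [[0.003, 0, 0.003], [0, 0, 0]]]'

```text
clock: 10.6
tcp_pos: [0.5025, 0.3608, -0.0147]
ee_rot: [[-0.002, 0.998, 0.065], [0.009, 0.065, -0.998], [-1.0, -0.002, -0.009]]
contact_force: [-0.1, 0.5, -0.5]
gripper_width: 0.0868
```

Request:
carry_out --deltas '[[[0, -0.011, 0.01], [0, 0, 0]], [[0, 0, 0.012], [0, 0, 0]], [[0, 0, 0.01], [0, 0, 0]], [[0, 0, 0.008], [0, 0, 0]], [[0, 0, 0], [0, 0, 0]]]'

```text
clock: 11.1
tcp_pos: [0.495, 0.317, -0.0158]
ee_rot: [[-0.002, 0.998, 0.065], [0.009, 0.065, -0.998], [-1.0, -0.002, -0.009]]
contact_force: [-0.3, 1.2, -1.0]
gripper_width: 0.0869
```

Request:
carry_out --deltas '[[[0, 0, 0.008], [0, 0, 0]], [[0, 0, 0.01], [0, 0, 0]], [[0, 0, 0.01], [0, 0, 0]], [[0, 0, 0.01], [0, 0, 0]], [[0, 0, 0], [0, 0, 0]]]'

```text
clock: 11.6
tcp_pos: [0.4986, 0.2773, -0.0156]
ee_rot: [[-0.001, 0.998, 0.065], [0.011, 0.065, -0.998], [-1.0, -0.0, -0.011]]
contact_force: [0.3, -0.6, 0.0]
gripper_width: 0.0871
```

```bash
python3 look.py a2
```

```text
[ 0.4986  0.2773 -0.0156] 11.6
scene 1183 z [0.046  0.0509 0.0543] c [0.5019 0.165 ] [0.1258 0.1606] 3.27
   box [[0.4339999854564667, 0.24199999868869781], [0.4440000057220459, 0.08100000023841858], [0.5690000057220459, 0.08799999952316284], [0.5600000023841858, 0.24899999797344208]]
top 775 z [0.0445 0.0502 0.0578] c [0.4976 0.1708] [0.1225 0.1659] 3.79
   box [[0.4309999942779541, 0.25], [0.44200000166893005, 0.08399999886751175], [0.5640000104904175, 0.09200000017881393], [0.5529999732971191, 0.257999986410141]]
wrist 3610 z [0.0458 0.0498 0.0511] c [0.4959 0.2573] [0.112  0.0224] 3.61
   box [[0.4390000104904175, 0.26499998569488525], [0.4410000145435333, 0.24300000071525574], [0.5519999861717224, 0.25], [0.5509999990463257, 0.2720000147819519]]
```

Request:
carry_out --deltas '[[[0, 0.0003, 0.012], [0, 0, 0]], [[0, 0.0003, 0.015], [0, 0, 0]], [[0, 0.0003, 0.015], [0, 0, 0]], [[0, 0.0003, 0.015], [0, 0, 0]], [[0, 0.0003, 0.015], [0, 0, 0]]]'

```text
clock: 12.25
tcp_pos: [0.5057, 0.2068, -0.0153]
ee_rot: [[0.002, 0.998, 0.068], [0.017, 0.068, -0.998], [-1.0, 0.003, -0.017]]
contact_force: [-1.0, 4.7, 2.0]
gripper_width: 0.0871
```

Request:
carry_out --deltas '[[[0, 0.0003, 0.015], [0, 0, 0]], [[0, 0.0003, 0.015], [0, 0, 0]], [[0, 0.0003, 0.015], [0, 0, 0]], [[0, 0.0003, 0.015], [0, 0, 0]], [[0, 0.0003, 0.015], [0, 0, 0]]]'

```text
clock: 12.75
tcp_pos: [0.5128, 0.1253, -0.0154]
ee_rot: [[0.003, 0.998, 0.065], [0.019, 0.065, -0.998], [-1.0, 0.004, -0.018]]
contact_force: [-0.0, 5.0, 3.1]
gripper_width: 0.0868
```

Request:
carry_out --deltas '[[[0, 0.0003, 0.015], [0, 0, 0]], [[0, 0.0003, 0.015], [0, 0, 0]], [[0, 0.0003, 0.015], [0, 0, 0]], [[0, 0.0003, 0.015], [0, 0, 0]], [[0, 0.0003, 0.015], [0, 0, 0]]]'

```text
clock: 13.25
tcp_pos: [0.5186, 0.0442, -0.0154]
ee_rot: [[0.003, 0.998, 0.062], [0.021, 0.062, -0.998], [-1.0, 0.004, -0.021]]
contact_force: [0.4, 5.4, 4.1]
gripper_width: 0.0867
```

Request:
carry_out --deltas '[[[0, 0.0003, 0.015], [0, 0, 0]], [[0, 0.0003, 0.015], [0, 0, 0]], [[0, 0.0003, 0.01], [0, 0, 0]], [[0, 0.0003, 0.008], [0, 0, 0]], [[0, 0, 0], [0, 0, 0]]]'

```text
clock: 13.75
tcp_pos: [0.5214, -0.0102, -0.0154]
ee_rot: [[0.002, 0.998, 0.057], [0.023, 0.057, -0.998], [-1.0, 0.004, -0.023]]
contact_force: [1.5, 2.6, -0.0]
gripper_width: 0.0871
```

```bash
python3 look.py a3
```

```text
[ 0.5214 -0.0102 -0.0154] 13.75
scene 819 z [0.0465 0.0509 0.0547] c [ 0.5244 -0.1324] [0.1246 0.1413] 3.84
   box [[0.4569999873638153, -0.06599999964237213], [0.46700000762939453, -0.2070000022649765], [0.5910000205039978, -0.19900000095367432], [0.5820000171661377, -0.057999998331069946]]
top 483 z [0.0445 0.0497 0.0567] c [ 0.5196 -0.1466] [0.1097 0.1261] 88.28
   box [[0.45500001311302185, -0.20000000298023224], [0.5809999704360962, -0.2029999941587448], [0.5839999914169312, -0.09399999678134918], [0.4580000042915344, -0.09000000357627869]]
wrist 988 z [0.0453 0.0488 0.0528] c [ 0.5211 -0.0256] [0.0988 0.0124] 3.45
   box [[0.47099998593330383, -0.02199999988079071], [0.47200000286102295, -0.03500000014901161], [0.5709999799728394, -0.028999999165534973], [0.5699999928474426, -0.01600000075995922]]
```

Request:
carry_out --deltas '[[[0, 0.001, 0.009], [0, 0, 0]], [[0, 0.001, 0.009], [0, 0, 0]], [[0, 0.001, 0.007], [0, 0, 0]], [[0, 0.001, 0.004], [0, 0, 0]], [[0, 0, 0], [0, 0, 0]]]'

```text
clock: 14.4
tcp_pos: [0.5243, -0.034, -0.0165]
ee_rot: [[-0.004, 0.998, 0.059], [0.029, 0.06, -0.998], [-1.0, -0.002, -0.03]]
contact_force: [0.3, -0.8, 0.2]
gripper_width: 0.087
```

Request:
carry_out --deltas '[[[0, 0.0005, 0.004], [0, 0, 0]], [[0, 0.0005, 0.003], [0, 0, 0]], [[0, 0, 0], [0, 0, 0]]]'

```text
clock: 14.7
tcp_pos: [0.5248, -0.0388, -0.0168]
ee_rot: [[-0.006, 0.998, 0.061], [0.032, 0.061, -0.998], [-0.999, -0.004, -0.032]]
contact_force: [0.1, 0.5, -0.4]
gripper_width: 0.0871
```

Request:
carry_out --deltas '[[[0, 0, -0.02], [0, 0, 0]], [[0, 0, -0.03], [0, 0, 0]], [[-0.04, 0, -0.03], [0, 0, 0]], [[-0.05, 0, -0.03], [0, 0, 0]], [[-0.05, 0, -0.03], [0, 0, 0]]]'

```text
clock: 15.2
tcp_pos: [0.511, 0.0894, 0.111]
ee_rot: [[-0.023, 0.998, 0.056], [0.027, 0.057, -0.998], [-0.999, -0.022, -0.028]]
contact_force: [1.4, -0.2, -1.0]
gripper_width: 0.087
```

Request:
carry_out --deltas '[[[-0.03, 0, -0.04], [0, 0, 0]], [[0, 0, -0.04], [0, 0, 0]], [[0, 0, -0.04], [0, 0, 0]], [[0, 0, 0], [0, 0, 0]]]'

```text
clock: 15.6
tcp_pos: [0.5101, 0.2132, 0.1545]
ee_rot: [[-0.005, 0.998, 0.059], [0.026, 0.059, -0.998], [-1.0, -0.004, -0.027]]
contact_force: [-0.8, -0.5, 0.3]
gripper_width: 0.087
```

```bash
cat > final.py <<'E'
from h import *
from scipy.optimize import minimize
import sys
s=env.get_state();print(s["tcp_pos"].round(4),s["clock"])
def rect(a,hx,hy):
    c,q=np.cos(a[2]),np.sin(a[2]);return np.array([[x*c-y*q+a[0],x*q+y*c+a[1]] for x,y in((-hx,-hy),(hx,-hy),(hx,hy),(-hx,hy))])
for n in("top","scene"):
    c=cam(n);K,R,t=c;p,d=env.grab_frame(n);y,b=masks(p);G=plane(*c);W=cloud(p,d,*c)
    k,l,st,ce=cv2.connectedComponentsWithStats(y.astype(np.uint8));C=[]
    for i in range(1,k):
        g=G[l==i].mean(0)
        if st[i,4]>40 and .4<g[0]<.65 and -.3<g[1]<0:C.append(g[:2])
    C=np.array(C);print(n,"mark Ls",len(C));m=C.mean(0)
    far=C[C[:,0]>m[0]];near=C[C[:,0]<m[0]]
    v=sum(a[np.argmax(a[:,1])]-a[np.argmin(a[:,1])] for a in(far,near));my=np.arctan2(-v[0],v[1])
    # case: match silhouette of box 120x180x50
    blue=(b|((W[...,2]>.02)&(W[...,2]<.07)))&(abs(G[...,0]-m[0])<.15)&(abs(G[...,1]-m[1])<.2)&~y
    S=4
    B=cv2.resize(blue.astype(np.uint8),None,fx=S,fy=S,interpolation=0)
    def cost(a):
        q=np.vstack([np.c_[rect(a,.06,.09),np.full(4,z)] for z in(0,.05)])@R.T+t
        uv=q@K.T;uv=((uv[:,:2]/uv[:,2:]+.5)*S*16-8).astype(np.int32)
        M=np.zeros_like(B);cv2.fillConvexPoly(M,cv2.convexHull(uv),1,shift=4);return float((M!=B).sum())/S/S
    best=min((minimize(cost,[m[0]+dx,m[1]+dy,my],method="Nelder-Mead",options=dict(initial_simplex=[[m[0]+dx,m[1]+dy,my],[m[0]+dx+.012,m[1]+dy,my],[m[0]+dx,m[1]+dy+.012,my],[m[0]+dx,m[1]+dy,my+.06]])) for dx in(-.006,.006) for dy in(-.008,.008)),key=lambda r:r.fun)
    a=best.x;c2,q2=np.cos(my),np.sin(my);cor=(rect(a,.06,.09)-m)@np.array([[c2,-q2],[q2,c2]])
    print(" marks",m.round(4),np.degrees(my).round(2),"case",a[:2].round(4),np.degrees(a[2]).round(2),"mismatch px",best.fun,"of",blue.sum());print(" corners in marks mm",(cor*1000).round(1).tolist())
    print(" lid z pct",np.percentile(W[b&blue][:,2],[5,50,95]).round(4))
    if n=="scene":cv2.imwrite(f"pics/{sys.argv[1]}.png",cv2.resize(p[130:230,170:310],(784,560),interpolation=cv2.INTER_CUBIC)[:,:,::-1])
E
python3 final.py f1
```

```text
[0.5101 0.2132 0.1545] 15.6
top mark Ls 4
 marks [ 0.5263 -0.1417] 3.67 case [ 0.5246 -0.1395] 3.75 mismatch px 117.0 of 1435
 corners in marks mm [[-61.5, -87.8], [58.5, -87.6], [58.3, 92.4], [-61.7, 92.2]]
 lid z pct [0.0007 0.0491 0.0558]
scene mark Ls 3
 marks [ 0.5485 -0.1088] 4.34 case [ 0.5254 -0.1441] 3.35 mismatch px 54.5625 of 2033
 corners in marks mm [[-87.2, -122.4], [32.8, -124.4], [35.9, 55.5], [-84.1, 57.6]]
 lid z pct [0.0087 0.0502 0.0537]
```

View pics/f1.png

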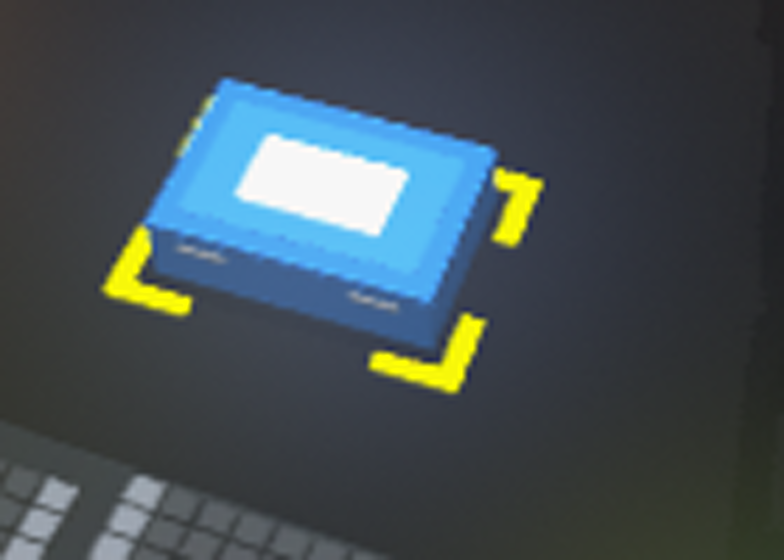

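```bash
python3 - <<'E'
from h import *
for n in("top","scene"):
    p,d=env.grab_frame(n);W=cloud(p,d,*cam(n))
    z=lambda x0,x1:np.median(W[(W[...,0]>x0)&(W[...,0]<x1)&(abs(W[...,1]+.142)<.05)&(W[...,2]>.03)][:,2]).round(4)
    print(n,"lid z near/far",z(.472,.49),z(.56,.578))
print(env.get_state()["joint_vel"].round(2)); print(env.job_done())
E
```

```text
top lid z near/far 0.0501 0.0492
scene lid z near/far 0.0512 0.0513
[-1.06 -0.    0.19  0.28  0.03  0.21]
the job is handed in; nothing more can be done
None
```

I shut the lid and slid the case about 36 cm into its yellow marks, then backed the arm clear and handed the job in at about 16 s of the 64 s. `job_done()` reports no verdict, so the checks below are my own measurements.

**How it went**
- **Lid:** I swept it over from behind with the closed fingers, then pressed it down with about 15 N. The first sweep missed because the fingertips passed over the lid's top edge. Camera depth showed the fingers ending about 30 mm short of the stated TCP, so I made every later move about 3 cm lower.
- **Slide:** I pushed the case along the bench with the two open fingers flat on its side, with no lifting or gripping.

**Last checks**
- **Position:** the top camera puts all four corners inside the marks, with about 8–12 mm to spare on every side. The case's yaw was within about 0.1° of the marks' yaw.
- **Lid:** its height was about 50 mm at both the near and far edges, differing by 1 mm or less, so it is shut.
- **Disagreement:** in the scene camera the case hides most of one mark, so that script's corner figures were wrong and I ignored them. Against the scene camera's marks measured at the start, the case centre is about 2 mm off and its yaw about 0.4° off.
- **Not checked:** I did not measure the keyboard, books or bottle afterwards. No planned move went near them, and the last view showed nothing unusual at the edge of the keyboard.

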